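# Fold the ratchet-propped circuit board stand flat

## Task

The tilting work board on the bench stand is propped up on its ratchet and has to go down flat. Take it by the orange grip, raise it through the remaining notches and on past the top, pressing firmly but not hard into the springy top stop so that the red pawl is thrown clear, then lower it gently in hand until it lies fully flat on its rests and let go. Leave the meter, screwdriver, parts tray and mug where they are.

Things in the scene. Friction and masses are not known exactly. Their poses are not given: they have to be found in the camera images.
- stand: grey steel stand, fixed on the bench, base plate 360 x 310 x 12 mm. Origin on the bench top; z up, x from the hinge towards the board's free edge, y along the hinge line, which lies at x = -100, z = 90 mm. Posts hold the flat board level, its underside 90 mm up. A pinned aluminium ratchet wheel with a blue trip roller sits on the hinge at the -y end, y = -150 mm.
- hinge (a point): middle of the board's hinge line, 90 mm above the bench; axes as the stand's (hinge line along y). The cream board is 200 mm deep, 250 mm wide, 12 mm thick, weighs 0.5 to 0.8 kg, and carries a white breadboard. A red pawl about 110 mm tall stands behind the hinge at the -y end: its hook leans on the wheel's pins while it props the board; thrown clear it stays tipped 35 degrees away.
- board (a joint): tilt of the board, rad: 0 = flat on its rests, grows as the free edge rises. Starts held in a notch, 0.22 to 0.76. Until the pawl is thrown it goes only up; notches are about 0.21 apart. The wheel's setting on the board is unknown, so the springy top is met anywhere from 0.84 to 1.14: only force tells. Raising takes 2 to 5 N; released when thrown, it falls too fast.
- handle (a point): centre of the orange grip: a roll 24 mm in diameter, 36 mm long along y, on a 14 mm wide stem at the middle of the free edge; pinch it end to end from above, it turns in the fingers as the board tilts. At tilt t it lies 235 cos t - 6 sin t mm along the stand's x and 235 sin t + 6 cos t mm above the hinge. Its x points away from the hinge, z out of the board's face.
- top_stop: yellow and black stop on a post of the stand, -y side; origin on the hinge line. A sprung toe of the wheel meets it: resistance at the grip, square to the lever, then grows 1.2 N per mm. The pawl is thrown at 9 to 12 N total resistance; 14 to 18 N held for 0.7 s is sure. Over about 22 N at the grip (70 N at the stop) overloads it.
- meter: yellow multimeter lying flat, 90 x 160 x 43 mm, loose; origin at the centre of its underside
- driver: screwdriver with a red handle, 170 mm long, lying loose along its x axis (handle at -x); a bystander
- parts_tray: blue open parts tray 120 x 160 x 35 mm, loose; origin at the centre of its underside
- mug: white mug, 80 mm wide, 90 mm tall, loose; origin at the centre of its underside

How it is judged:
On the way:
1. the board has been raised past its notches and pressed into the springy top stop (over 15 N at the stop) (contact force between top_stop and anything else above 15 N), for 0.1 s.
At the end, for the whole second after the job is handed in: The board lies flat on its rests (tilt below 0.025 rad, about 6 mm at the grip), still and released, after the top stop has been pressed; bystanders not moved (value of joint board below 0.025 rad and velocity of joint board between -0.05 and 0.05 rad/s); the robot touches nothing.
It fails at once if the top stop is overloaded (over 70 N at the stop, about 22 N on the grip) (contact force between top_stop and anything else above 70 N).
It fails at once if the board drops onto its rests (faster than 0.55 rad/s, about 130 mm/s at the grip, in the last 0.1 rad) (value of joint board below 0.1 rad and velocity of joint board below -0.55 rad/s).
It fails at once if the meter, screwdriver, parts tray or mug is moved by more than 25 mm (distance of any of meter, driver, parts_tray, mug from where it was at the start of the episode above 0.025 m).
It also fails if it takes over 72 s, if anything falls off the work surface, if the arm or the gripper's body presses on something with over 40 N, if the wrist force passes 120 N, or if a joint passes its speed limit or range.

## Robot

A 7-joint arm with a two-finger parallel gripper is mounted at the origin on the work surface. World frame = base frame: x ahead of the robot, y to its left, z up, the work surface at z = 0. Lengths are in m, angles in rad, forces in N, time in s.
With the tool pointing down it reaches from about 0.4 to 0.875 m from the base axis. Payload 19.3 kg.
Tool frame: the origin (TCP) lies at the very end of the fingers, on their centre line; the grasp point (between the pads) lies 19 mm behind it; z points along the fingers, y is the line along which they close (so a half turn about z gives the same grasp; the last joint's range is limited). The gripper opens to 85 mm and grips with 20 to 120 N. Pads are 22 mm wide; open, the fingers measure 114 mm over their backs; the gripper's body (76 mm by 85 mm) begins 54 mm behind the grasp point. The pads swing forward as they close: fully open they stand 13 mm farther back than shut.
Start: joints at [-1.388, 0.521, -0.036, 1.599, 0.021, 1.021, -0.113], TCP at [0.156, 0.605, 0.231] pointing down, gripper open.
Joint ranges: [-2.91, 2.91], [-0.3, 2.13], [-1.5, 1.42], [0.17, 2.43], [-1.26, 4.41], [0.16, 1.93], [-2.52, 2.52]. Speed limits (rad/s): [1.89, 1.89, 2.39, 2.39, 3.01, 3.01, 3.01].

## Interface

Orientations are given as [roll, pitch, yaw] about the fixed x, y, z axes, in that order (R = Rz(yaw) Ry(pitch) Rx(roll)).
In Python, from workcell import bot gives the robot as it stands.
- The arm moves only by the tool servo_tool, never from a script. Its argument "plan" is a list of rows, each a list of 7 numbers: the finger opening in cm, from 0 to 8.54, then the shift along the tool's x, y, z in cm, then the turn, a rotation vector about the tool's x, y, z in degrees. In form: [[fingers, x, y, z, wx, wy, wz], ...]. A call has 1 to 10 rows; each row is the pose to reach, as a shift and turn from the pose commanded when the call began, along the tool's axes at that moment; what a row does not reach only later rows make up. A row lasts 1/10 s, in which the tool goes at most 50 mm and 8.59 degrees, less where a joint would pass 70% of its speed; a pose out of reach is approached as far as the arm can. A call with a gripper value outside its range is refused whole. The fingers move at their own pace and stop on an object; "force" is the grip in N (left out, the last holds). Time passes only in rows, so rows that repeat a pose let the fingers close. It gives the time, the measured TCP pose, the force, the opening and the grip force at its end, in the units of the state.
- bot.observe(): the state, without advancing time (a new reading comes with each control period).
- bot.grab_frame(name): name is "side" or "top"; returns a dict with "frame" (400x640x3 uint8, blue, green, red), "mtx" (3x3 intrinsics, pixels), "k1" (the pictures are not rectified: a ray, as slopes to the right and down, at radius r is drawn at 1 + k1 r^2 times it, then the intrinsics apply), "R" (3x3) and "t" (3): a world point X has camera coordinates R X + t. Camera axes: x right, y down, z forward; pixel columns grow to the right and rows downward; lengths in m; the calibration is good to about 2 mm. A picture is of the moment at which its call begins. There is no depth.
- bot.job_done(): hands the job in; it is judged then, once.
The state is a dict: "clock": time; "qpos": joint angles; "qd": joint speeds; "joint_efforts": joint torques, N m; "position": TCP position; "tool_rot": TCP orientation; "force": force on the tool from outside, world axes, zero at the start; "moment": the same for the moment, N m; "grip_width": finger opening in m; "finger_force": force on a finger pad.
Only numpy, scipy, OpenCV 4.12 (cv2) and the standard library are available. Lean on these libraries where they do the work, as an engineer would, in place of code of your own. Each camera call takes 0.05 s, during which the arm holds its last target. There are 200 camera calls.

## Working session

There is one attempt and no reset: what is moved stays moved. The work goes in short steps, Python scripts to look and compute and a tool call to move; the robot and the scene stay as the last step left them, time stands still between calls to the robot, and variables do not carry over. Pictures are saved under pics/ and viewed, at most 10 in all, crops included, and the job is handed in when it is done.

Besides the shell and the picture viewer there is one more tool, called as name(argument=value, ...), one argument or row to a line, values as JSON. servo_tool: Moves the arm, as the interface text tells. Its arguments: {"type":"object","properties":{"plan":{"type":"array","items":{"type":"array","items":{"type":"number"}}},"force":{"type":"number"}},"required":["plan"]}

```bash
mkdir -p pics
cat > h.py <<'E'
import numpy as np, cv2
from workcell import bot
def grab(n,save=None):
    f=bot.grab_frame(n)
    if save: cv2.imwrite('pics/'+save,f['frame'])
    return f
def ray(f,u,v):
    K=np.array(f['mtx']);D=np.array([f['k1'],0,0,0,0],float)
    p=cv2.undistortPoints(np.array([[[u,v]]],float),K,D)[0,0]
    R=np.array(f['R']);t=np.array(f['t'])
    return -R.T@t, R.T@np.array([p[0],p[1],1.])
def onz(f,u,v,z):
    c,d=ray(f,u,v); return c+d*(z-c[2])/d[2]
def tri(f,p,g,q):
    c1,d1=ray(f,*p);c2,d2=ray(g,*q)
    s=np.linalg.lstsq(np.c_[d1,-d2],c2-c1,rcond=None)[0]
    a=c1+d1*s[0];b=c2+d2*s[1]
    return (a+b)/2,np.linalg.norm(a-b)
def proj(f,X):
    R=np.array(f['R']);D=np.array([f['k1'],0,0,0,0],float)
    return cv2.projectPoints(np.array(X,float).reshape(-1,1,3),cv2.Rodrigues(R)[0],np.array(f['t'],float),np.array(f['mtx']),D)[0][:,0]
def blobs(f,h0,h1,s0=100,v0=60,amin=30):
    h=cv2.cvtColor(f['frame'],cv2.COLOR_BGR2HSV)
    m=cv2.inRange(h,(h0,s0,v0),(h1,255,255))
    n,l,st,c=cv2.connectedComponentsWithStats(m)
    return [(st[i].tolist(),c[i].round(1).tolist()) for i in range(1,n) if st[i,4]>=amin]
E
python3 - <<'E'
from h import *
s=grab('side','s0.png');t=grab('top','t0.png')
for f in (s,t):
    print((-np.array(f['R']).T@np.array(f['t'])).round(3)); print('orange',blobs(f,8,18,150,120))
    print('red',blobs(f,0,5,150,80))
    print('blue',blobs(f,100,125,120,60))
print(bot.observe())
E
```

```text
[ 0.1   -0.838  0.652]
orange [([260, 110, 16, 13, 32], [265.4, 113.8]), ([343, 166, 13, 15, 126], [349.1, 172.8])]
red [([261, 111, 20, 17, 84], [267.7, 116.9]), ([235, 121, 11, 7, 46], [240.5, 124.0]), ([259, 170, 23, 10, 181], [269.9, 174.5]), ([236, 248, 33, 37, 348], [248.7, 260.8])]
blue [([0, 0, 43, 52, 1759], [18.5, 22.1]), ([114, 0, 163, 132, 14597], [202.2, 55.9]), ([268, 116, 24, 18, 354], [279.1, 125.0]), ([249, 235, 16, 16, 191], [256.1, 242.6]), ([331, 297, 91, 88, 4770], [375.3, 339.5])]
[ 0.427 -0.025  1.371]
orange [([343, 177, 14, 6, 34], [350.1, 179.4]), ([341, 182, 15, 7, 55], [347.6, 185.1])]
red [([0, 115, 17, 35, 350], [4.7, 131.8]), ([606, 130, 29, 26, 553], [619.9, 142.8]), ([2, 182, 10, 10, 54], [6.3, 186.7]), ([8, 189, 9, 10, 53], [11.8, 193.5]), ([175, 194, 15, 29, 246], [181.8, 208.1]), ([13, 196, 10, 9, 55], [17.5, 200.1]), ([617, 215, 10, 11, 65], [621.5, 220.1]), ([610, 221, 10, 11, 65], [614.5, 225.8]), ([603, 226, 10, 11, 64], [607.3, 231.3]), ([628, 227, 12, 6, 47], [633.9, 229.7]), ([370, 289, 26, 28, 252], [383.4, 303.2])]
blue [([9, 113, 38, 36, 1177], [27.7, 130.8]), ([433, 215, 57, 43, 2340], [460.6, 236.4]), ([375, 289, 10, 15, 109], [379.9, 296.2])]
{'clock': 0.1, 'qpos': array([-1.38821145,  0.52195494, -0.03633864,  1.59991919,  0.02117213,
        1.02112475, -0.11280189]), 'qd': array([-9.73867573e-04,  1.21274433e-05, -2.91502464e-03, -1.05694590e-03,
        4.98542122e-05, -1.60152783e-03,  8.39902184e-04]), 'joint_efforts': array([ 3.48001318e-03, -9.28488564e+01,  1.98396273e+00, -3.70535910e+01,
        1.81086862e-02,  5.33273400e-03, -2.61844059e-05]), 'position': array([0.15625784, 0.60484569, 0.23079422]), 'tool_rot': array([-3.14057084e+00,  4.24441057e-05,  2.88878950e+00]), 'force': array([-0.11988711, -0.23268146, -0.19519911]), 'moment': array([ 0.00682787, -0.05047453,  0.0435172 ]), 'finger_force': 0.0, 'grip_width': 0.08561023589378515}
```

View pics/s0.png

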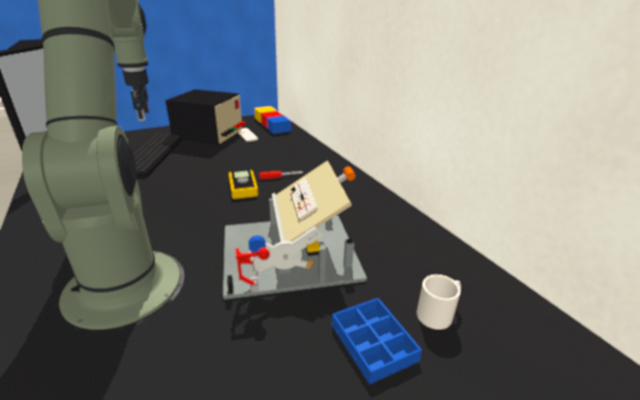

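View pics/t0.png

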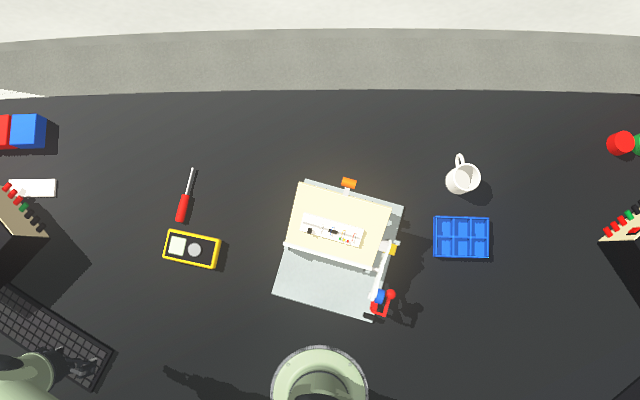

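The side view shows the tilted board with the grip near (349,173), the red pawl near (248,260), and the roller near (256,243). In the top view the grip is near (348,183) and the plate corners are about (272,293), (373,321) and (404,206). The meter, driver, tray and mug are all well away from the grip.

```bash
python3 - <<'E'
from h import *
s=grab('side');t=grab('top')
def cen(f,box,h0,h1,s0,v0):
    x,y,w,h=box;hs=cv2.cvtColor(f['frame'][y:y+h,x:x+w],cv2.COLOR_BGR2HSV)
    m=cv2.inRange(hs,(h0,s0,v0),(h1,255,255));p=cv2.findNonZero(m)[:,0].astype(float)
    r=cv2.minAreaRect(p.astype(np.float32)); print(len(p),p.min(0)+[x,y],p.max(0)+[x,y],r[1:])
    return np.array(r[0])+[x,y]
ps=cen(s,(335,155,30,40),5,20,140,60);pt=cen(t,(330,170,35,25),5,20,140,60)
g,e=tri(s,ps,t,pt);print('grip',ps,pt,g.round(4),e)
C=[onz(t,u,v,.012)[:2] for u,v in((272,293),(373,321),(404,206),(304,179))]
print(np.round(C,3));
A,B,Cc,D=C;print('sizes',np.linalg.norm(A-B),np.linalg.norm(B-Cc))
ex=Cc-B;yaw=np.arctan2(ex[1],ex[0]);ay=A-B;yaw2=np.arctan2(ay[1],ay[0])-np.pi/2
print('yaw',yaw,yaw2)
cen_=(A+Cc)/2
for y in(yaw,yaw2):
    R=np.array([[np.cos(y),-np.sin(y)],[np.sin(y),np.cos(y)]])
    print('grip rel plate centre in stand axes',R.T@(g[:2]-cen_), g[2]-.09, 'tilt from z', [a for a in np.arange(0.1,1.,.005) if abs(.235*np.sin(a)+.006*np.cos(a)-(g[2]-.09))<.0008])
E
python3 - <<'E'
import cv2
a=cv2.imread('pics/t0.png')[165:335,260:420];b=cv2.imread('pics/s0.png')[150:310,210:380]
cv2.imwrite('pics/c.png',cv2.hconcat([cv2.resize(a,(400,425),interpolation=2),cv2.resize(b,(400,425),interpolation=2)]))
E
```

```text
136 [343. 166.] [355. 180.] ((15.652474403381348, 9.391485214233398), 63.43495178222656)
134 [341. 177.] [356. 188.] ((14.56021785736084, 9.203156471252441), 15.945395469665527)
grip [349.10000229 172.69999886] [348.30188751 182.44339561] [ 0.5949 -0.0813  0.2275] 0.000297035847607578
[[ 0.298  0.136]
 [ 0.216 -0.161]
 [ 0.555 -0.258]
 [ 0.638  0.041]]
sizes 0.3080320751438812 0.3519931435751046
yaw -0.2783271424194443 -0.2697532861362728
grip rel plate centre in stand axes [0.16750268 0.02687183] 0.13745969775862563 tilt from z [np.float64(0.5950000000000004), np.float64(0.6000000000000004)]
grip rel plate centre in stand axes [0.16772691 0.02543472] 0.13745969775862563 tilt from z [np.float64(0.5950000000000004), np.float64(0.6000000000000004)]
```

View pics/c.png

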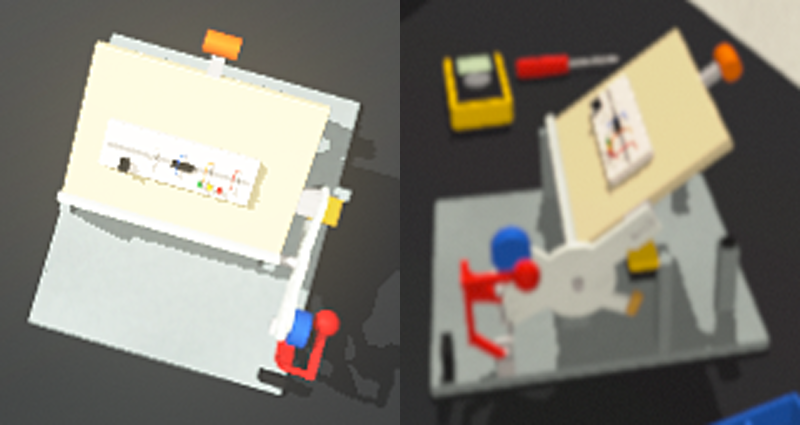

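servo_tool(
  plan=[
    [8.5,0,0,-4,0,0,0],
    [8.5,0,0,-8,0,0,0],
    [8.5,-3,-2.8,-11,0,0,0],
    [8.5,-6,-5.6,-13,0,0,0],
    [8.5,-9,-8.4,-13,0,0,0],
    [8.5,-12,-11.2,-13,0,0,0],
    [8.5,-15,-14,-13,0,0,0],
    [8.5,-18,-16.8,-13,0,0,0],
    [8.5,-21,-19.6,-13,0,0,0],
    [8.5,-24,-22.4,-13,0,0,0],
  ],
  force=40,
)

```text
clock: 1.2
position: [0.3333, 0.3266, 0.3614]
tool_rot: [3.141, 0.0, 2.889]
force: [1.2, 1.6, 0.2]
grip_width: 0.0846
finger_force: 0.0
```

servo_tool(
  plan=[
    [8.5,-3,-2.8,0,0,0,0.2],
    [8.5,-6,-5.6,0,0,0,0.4],
    [8.5,-9,-8.4,0,0,0,0.6],
    [8.5,-12,-11.2,0,0,0,0.8],
    [8.5,-15,-14,0,0,0,1],
    [8.5,-18,-16.8,0,0,0,1.2],
    [8.5,-21,-19.6,0,0,0,1.2],
    [8.5,-24,-22.4,0,0,0,1.2],
    [8.5,-27,-25.2,0,0,0,1.2],
    [8.5,-30,-28,0,0,0,1.2],
  ],
)

```text
clock: 2.2
position: [0.5537, -0.0194, 0.3613]
tool_rot: [3.141, 0.0, 2.868]
force: [-0.2, 0.2, 0.3]
grip_width: 0.0848
finger_force: 0.0
```

```bash
cat >> h.py <<'E'
HX=np.array([.4112,-.0298]);YAW=-.273
def grip(t):
    r=.235*np.cos(t)-.006*np.sin(t)
    return np.array([*(HX+r*np.array([np.cos(YAW),np.sin(YAW)])),.09+.235*np.sin(t)+.006*np.cos(t)])
def shift(P):
    from scipy.spatial.transform import Rotation as Ro
    o=bot.observe();R=Ro.from_euler('xyz',o['tool_rot']).as_matrix()
    return (R.T@(np.array(P)-o['position'])*100).round(2)
E
python3 - <<'E'
from h import *
s=grab('side','s1.png');t=grab('top','t1.png')
print(blobs(s,5,20,140,60),blobs(t,5,20,140,60))
print(proj(s,grip(.598)),proj(t,grip(.598)))
# hinge bar ends check
print(grip(.598),shift(np.array([.595,-.081,.2275-.019])),bot.observe()['position'])
print('flat',proj(t,grip(0)))
E
```

```text
[([258, 110, 18, 14, 60], [264.5, 115.2]), ([343, 166, 13, 15, 136], [349.1, 172.8])] []
[[349.03047161 172.75844418]] [[348.29105683 182.39367586]]
[ 0.59497339 -0.08125482  0.22726159] [-5.5  -4.43 15.26] [ 0.55440209 -0.02285535  0.36092167]
flat [[350.14335108 174.23943975]]
```

servo_tool(
  plan=[
    [8.5,-2,-2,0,0,0,0],
    [8.5,-4,-4,0,0,0,0],
    [8.5,-5.5,-4.4,2,0,0,0],
    [8.5,-5.5,-4.4,5,0,0,0],
    [8.5,-5.5,-4.4,8,0,0,0],
    [8.5,-5.5,-4.4,9,0,0,0],
    [8.5,-5.5,-4.4,9,0,0,0],
    [8.5,-5.5,-4.4,9,0,0,0],
  ],
)

```text
clock: 3.1
position: [0.5946, -0.0752, 0.2725]
tool_rot: [3.141, 0.001, 2.868]
force: [0.5, -0.4, 0.2]
grip_width: 0.0853
finger_force: 0.0
```

Run:
```python
from h import *
s=grab('side','s2.png');t=grab('top')
print(shift(np.array([.595,-.0813,.2275-.019])),bot.observe()['position'])
cv2.imwrite('pics/s2c.png',cv2.resize(s['frame'][60:300,200:420],(550,600),interpolation=2))
```

```text
[-0.18 -0.59  6.43] [ 0.59474672 -0.0751858   0.2728073 ]
```

View pics/s2c.png

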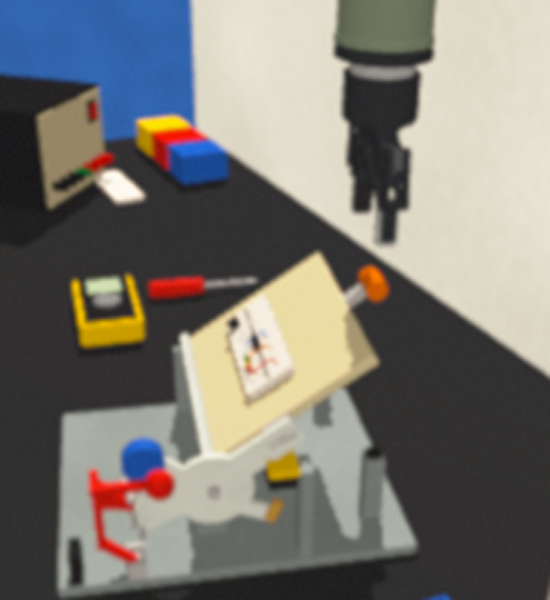

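The open fingers hang just above the orange grip, at about (370,200) against (372,283) in the crop. I'll descend and close.

servo_tool(
  plan=[
    [8.5,-0.1,-0.6,1.5,0,0,0],
    [8.5,-0.2,-0.6,3,0,0,0],
    [8.5,-0.2,-0.6,4.5,0,0,0],
    [8.5,-0.2,-0.6,6,0,0,0],
    [8.5,-0.2,-0.6,6.6,0,0,0],
    [8.5,-0.2,-0.6,6.6,0,0,0],
    [8.5,-0.2,-0.6,6.6,0,0,0],
  ],
)

```text
clock: 3.9
position: [0.5949, -0.0816, 0.2063]
tool_rot: [3.141, 0.001, 2.868]
force: [-0.6, 0.2, 0.4]
grip_width: 0.0849
finger_force: 0.0
```

servo_tool(
  plan=[
    [3,0,0,0,0,0,0],
    [3,0,0,0,0,0,0],
    [3,0,0,0,0,0,0],
    [3,0,0,0,0,0,0],
    [3,0,0,0,0,0,0],
    [3,0,0,0,0,0,0],
    [3,0,0,0,0,0,0],
    [3,0,0,0,0,0,0],
  ],
  force=45,
)

```text
clock: 4.7
position: [0.5952, -0.0804, 0.2057]
tool_rot: [3.14, 0.001, 2.868]
force: [3.2, 7.3, 3.4]
grip_width: 0.0353
finger_force: 50.0
```

Run:
```python
from h import *
s=grab('side','s3.png')
o=bot.observe();print(o['position'],o['force'],o['moment'],o['grip_width'],o['finger_force'])
P=o['position']-grip(.598)
for t in np.arange(.598,1.3,.05): print(round(t,3),shift(grip(t)+P))
cv2.imwrite('pics/s3c.png',cv2.resize(s['frame'][120:280,220:400],(500,444),interpolation=2))
```

```text
[ 0.59515675 -0.08045745  0.20570396] [2.64097126 5.1401432  3.20586827] [ 0.9875017  -0.4026037  -0.37431406] 0.0350420789592207 49.9973201751709
0.598 [0. 0. 0.]
0.648 [ 0.71  0.   -0.94]
0.698 [ 1.46  0.   -1.84]
0.748 [ 2.26  0.   -2.7 ]
0.798 [ 3.1   0.   -3.52]
0.848 [ 3.98  0.01 -4.3 ]
0.898 [ 4.9   0.01 -5.03]
0.948 [ 5.86  0.01 -5.72]
0.998 [ 6.85  0.01 -6.36]
1.048 [ 7.86  0.01 -6.94]
1.098 [ 8.91  0.01 -7.48]
1.148 [ 9.98  0.01 -7.96]
1.198 [ 1.108e+01  1.000e-02 -8.390e+00]
1.248 [ 1.219e+01  1.000e-02 -8.760e+00]
1.298 [ 1.332e+01  1.000e-02 -9.080e+00]
```

View pics/s3c.png

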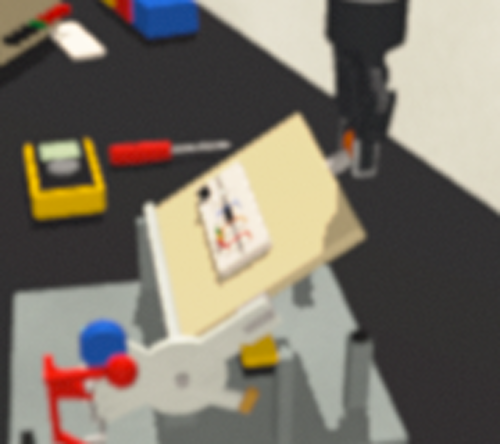

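The grip is held between the pads: width is 35 mm and the orange roll sits at about (350,140) in the crop. Next I'll raise it along the arc.

servo_tool(
  plan=[
    [3,0.35,0.1,-0.48,0,0,0],
    [3,0.71,0.1,-0.94,0,0,0],
    [3,1.08,0.1,-1.4,0,0,0],
    [3,1.46,0.1,-1.84,0,0,0],
    [3,1.86,0.1,-2.28,0,0,0],
    [3,2.26,0.1,-2.7,0,0,0],
    [3,2.68,0.1,-3.12,0,0,0],
    [3,3.1,0.1,-3.52,0,0,0],
    [3,3.1,0.1,-3.52,0,0,0],
    [3,3.1,0.1,-3.52,0,0,0],
  ],
)

```text
clock: 5.75
position: [0.5652, -0.0717, 0.2407]
tool_rot: [3.141, 0.001, 2.868]
force: [4.7, 4.8, -0.4]
grip_width: 0.0349
finger_force: 48.8
```

```bash
cat >> h.py <<'E'
P0=np.array([0.5952,-0.0804,0.2057])-grip(.598)
def rep():
    o=bot.observe();g=o['position']-P0
    e=np.array([np.cos(YAW),np.sin(YAW),0]);d=g-np.array([*HX,.09])
    t=np.arctan2(d[2],d@e)-np.arctan2(.006,.235)
    u=np.array([0,0,np.cos(t)])-np.sin(t)*e;r=np.cos(t)*e+np.array([0,0,np.sin(t)])
    F=o['force'];print('t',t.round(4),'res',(-F@u).round(2),'rad',(F@r).round(2),'F',F.round(2),'clk',o['clock'],'w',o['grip_width'].round(4),'rad_err_mm',1e3*(np.hypot(d@e,d[2])-np.hypot(.235,.006)))
    return t
E
python3 - <<'E'
from h import *
t=rep()
for k in(.02,.04,.06,.08,.1,.15,.2): print(k,shift(grip(t+k)+P0))
E
```

```text
Traceback (most recent call last):
  File "h.py", line 41, in rep
    F=o['force'];print('t',t.round(4),'res',(-F@u).round(2),'rad',(F@r).round(2),'F',F.round(2),'clk',o['clock'],'w',o['grip_width'].round(4),'rad_err_mm',1e3*(np.hypot(d@e,d[2])-np.hypot(.235,.006)))
                                                                                                                     ^^^^^^^^^^^^^^^^^^^^^
AttributeError: 'float' object has no attribute 'round'
```

```bash
sed -i "s/o\['grip_width'\].round(4)/round(o['grip_width'],4)/" h.py
python3 - <<'E'
from h import *
t=rep()
for k in(.02,.04,.06,.08,.1,.15,.2): print(k,shift(grip(t+k)+P0))
E
```

```text
t 0.7981 res 2.55 rad 1.99 F [ 4.67  4.76 -0.36] clk 5.75 w 0.0349 rad_err_mm -0.2553137961282814
0.02 [ 0.33 -0.03 -0.33]
0.04 [ 0.68 -0.03 -0.64]
0.06 [ 1.04 -0.03 -0.95]
0.08 [ 1.41 -0.03 -1.24]
0.1 [ 1.78 -0.03 -1.53]
0.15 [ 2.74 -0.03 -2.21]
0.2 [ 3.73 -0.03 -2.85]
```

servo_tool(
  plan=[
    [3,0.17,0,-0.16,0,0,0],
    [3,0.33,0,-0.32,0,0,0],
    [3,0.5,0,-0.48,0,0,0],
    [3,0.68,0,-0.64,0,0,0],
    [3,0.68,0,-0.64,0,0,0],
  ],
)

```text
clock: 6.25
position: [0.5585, -0.0698, 0.2469]
tool_rot: [3.141, 0.0, 2.868]
force: [3.4, 4.8, -2.8]
grip_width: 0.0352
finger_force: 48.4
```

```bash
cat > r.py <<'E'
from h import *
t=rep()
for k in(.02,.04,.06): print(k,shift(grip(t+k)+P0))
E
python3 r.py
```

```text
t 0.8376 res 3.39 rad -0.74 F [ 3.45  4.83 -2.82] clk 6.25 w 0.0352 rad_err_mm -0.22419507263971017
0.02 [ 0.35 -0.03 -0.32]
0.04 [ 0.71 -0.03 -0.61]
0.06 [ 1.08 -0.03 -0.9 ]
```

servo_tool(
  plan=[
    [3,0.18,0,-0.16,0,0,0],
    [3,0.35,0,-0.31,0,0,0],
    [3,0.53,0,-0.46,0,0,0],
    [3,0.71,0,-0.61,0,0,0],
    [3,0.71,0,-0.61,0,0,0],
  ],
)

```text
clock: 6.75
position: [0.5516, -0.0678, 0.2529]
tool_rot: [3.141, -0.0, 2.868]
force: [2.5, 4.8, -3.1]
grip_width: 0.0353
finger_force: 48.1
```

```bash
python3 r.py
```

```text
t 0.8777 res 2.84 rad -1.72 F [ 2.47  4.81 -3.14] clk 6.75 w 0.0353 rad_err_mm -0.19069116064779346
0.02 [ 0.36 -0.04 -0.3 ]
0.04 [ 0.74 -0.04 -0.58]
0.06 [ 1.12 -0.04 -0.85]
```

servo_tool(
  plan=[
    [3,0.18,0,-0.15,0,0,0],
    [3,0.37,0,-0.3,0,0,0],
    [3,0.55,0,-0.44,0,0,0],
    [3,0.74,0,-0.58,0,0,0],
    [3,0.74,0,-0.58,0,0,0],
  ],
)

```text
clock: 7.25
position: [0.5443, -0.0657, 0.2586]
tool_rot: [3.141, -0.0, 2.868]
force: [2.5, 5.9, -3.0]
grip_width: 0.0355
finger_force: 48.0
```

```bash
python3 r.py
```

```text
t 0.9179 res 2.54 rad -1.9 F [ 2.53  5.85 -3.05] clk 7.25 w 0.0355 rad_err_mm -0.13392835219389054
0.02 [ 0.38 -0.04 -0.28]
0.04 [ 0.76 -0.04 -0.55]
0.06 [ 1.16 -0.04 -0.8 ]
```

servo_tool(
  plan=[
    [3,0.19,0,-0.14,0,0,0],
    [3,0.38,0,-0.28,0,0,0],
    [3,0.57,0,-0.42,0,0,0],
    [3,0.76,0,-0.55,0,0,0],
    [3,0.76,0,-0.55,0,0,0],
  ],
)

```text
clock: 7.75
position: [0.537, -0.0636, 0.2641]
tool_rot: [3.141, -0.001, 2.868]
force: [2.8, 6.7, -3.2]
grip_width: 0.0355
finger_force: 47.7
```

```bash
python3 r.py
```

```text
t 0.958 res 2.53 rad -2.1 F [ 2.76  6.65 -3.17] clk 7.75 w 0.0355 rad_err_mm -0.05234639226966986
0.02 [ 0.39 -0.05 -0.26]
0.04 [ 0.79 -0.05 -0.51]
0.06 [ 1.19 -0.05 -0.75]
```

servo_tool(
  plan=[
    [3,0.2,0.03,-0.13,0,0,0],
    [3,0.39,0.06,-0.26,0,0,0],
    [3,0.59,0.1,-0.39,0,0,0],
    [3,0.79,0.1,-0.51,0,0,0],
    [3,0.79,0.1,-0.51,0,0,0],
  ],
)

```text
clock: 8.25
position: [0.5292, -0.0613, 0.2694]
tool_rot: [-3.141, -0.001, 2.868]
force: [0.1, 2.1, -5.6]
grip_width: 0.0351
finger_force: 47.4
```

```bash
python3 r.py
```

```text
t 0.999 res 2.6 rad -4.97 F [ 0.07  2.11 -5.59] clk 8.25 w 0.0351 rad_err_mm 0.06877712711228501
0.02 [ 0.41 -0.06 -0.23]
0.04 [ 0.82 -0.06 -0.47]
0.06 [ 1.23 -0.06 -0.69]
```

servo_tool(
  plan=[
    [3,0.2,0,-0.11,0,0,0],
    [3,0.41,0,-0.22,0,0,0],
    [3,0.61,0,-0.33,0,0,0],
    [3,0.82,0,-0.44,0,0,0],
    [3,0.82,0,-0.44,0,0,0],
  ],
)

```text
clock: 8.75
position: [0.5217, -0.0591, 0.274]
tool_rot: [-3.142, 0.0, 2.868]
force: [2.8, -1.3, -6.5]
grip_width: 0.035
finger_force: 47.3
```

```bash
python3 r.py
```

```text
t 1.0376 res 5.94 rad -4.01 F [ 2.84 -1.25 -6.48] clk 8.75 w 0.035 rad_err_mm 0.1507286307713407
0.02 [ 0.42 -0.07 -0.21]
0.04 [ 0.84 -0.07 -0.43]
0.06 [ 1.26 -0.07 -0.64]
```

servo_tool(
  plan=[
    [3,0.1,0,-0.05,0,0,0],
    [3,0.21,0,-0.1,0,0,0],
    [3,0.32,0,-0.15,0,0,0],
    [3,0.42,0,-0.2,0,0,0],
    [3,0.42,0,-0.2,0,0,0],
  ],
)

```text
clock: 9.25
position: [0.5182, -0.0581, 0.276]
tool_rot: [-3.142, 0.001, 2.868]
force: [6.7, -1.8, -5.9]
grip_width: 0.0351
finger_force: 47.1
```

```bash
python3 r.py
```

```text
t 1.0555 res 8.94 rad -1.67 F [ 6.71 -1.84 -5.86] clk 9.25 w 0.0351 rad_err_mm 0.17362777867796497
0.02 [ 0.42 -0.07 -0.2 ]
0.04 [ 0.85 -0.07 -0.41]
0.06 [ 1.27 -0.07 -0.61]
```

servo_tool(
  plan=[
    [3,0.1,0,-0.05,0,0,0],
    [3,0.21,0,-0.1,0,0,0],
    [3,0.32,0,-0.15,0,0,0],
    [3,0.42,0,-0.2,0,0,0],
    [3,0.42,0,-0.2,0,0,0],
  ],
)

```text
clock: 9.75
position: [0.5145, -0.057, 0.2781]
tool_rot: [3.142, 0.002, 2.867]
force: [9.0, -2.5, -7.1]
grip_width: 0.0358
finger_force: 46.7
```

```bash
python3 r.py
```

```text
t 1.0742 res 11.54 rad -1.78 F [ 8.96 -2.51 -7.06] clk 9.75 w 0.0358 rad_err_mm 0.1947397280124552
0.02 [ 0.43 -0.07 -0.19]
0.04 [ 0.85 -0.07 -0.39]
0.06 [ 1.28 -0.08 -0.59]
```

servo_tool(
  plan=[
    [3,0.1,0,-0.05,0,0,0],
    [3,0.21,0,-0.1,0,0,0],
    [3,0.32,0,-0.15,0,0,0],
    [3,0.43,0,-0.2,0,0,0],
    [3,0.43,0,-0.2,0,0,0],
  ],
)

```text
clock: 10.25
position: [0.5106, -0.0559, 0.2801]
tool_rot: [3.142, 0.003, 2.868]
force: [12.2, -2.3, -10.4]
grip_width: 0.0355
finger_force: 46.3
```

Run:
```python
exec(open('r.py').read())
s=grab('side');g=grab('top')
a=cv2.resize(s['frame'][120:300,210:390],(400,400),interpolation=2);b=cv2.resize(g['frame'][170:330,270:430],(400,400),interpolation=2)
cv2.imwrite('pics/p.png',cv2.hconcat([a,b]))
```

```text
t 1.0934 res 15.77 rad -3.51 F [ 12.21  -2.34 -10.37] clk 10.25 w 0.0355 rad_err_mm 0.21892599381781452
0.02 [ 0.43 -0.08 -0.18]
0.04 [ 0.86 -0.08 -0.38]
0.06 [ 1.29 -0.08 -0.56]
```

View pics/p.png

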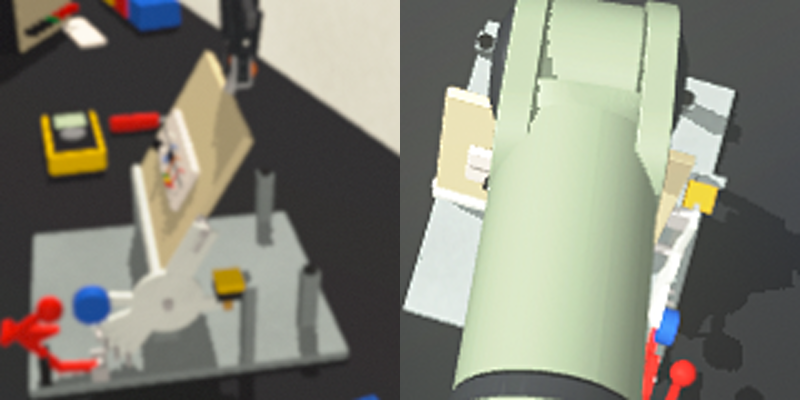

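The pawl is thrown: in the crop it lies tipped back at about (40,330), clear of the wheel. Resistance is 15.8 N. I'll hold there, then lower.

servo_tool(
  plan=[
    [3,0,0,0,0,0,0],
    [3,0,0,0,0,0,0],
    [3,0,0,0,0,0,0],
    [3,0,0,0,0,0,0],
    [3,0,0,0,0,0,0],
    [3,0,0,0,0,0,0],
    [3,0,0,0,0,0,0],
  ],
)

```text
clock: 11.05
position: [0.5106, -0.056, 0.2801]
tool_rot: [-3.142, 0.002, 2.867]
force: [11.9, -2.6, -9.5]
grip_width: 0.035
finger_force: 46.3
```

Run:
```python
from h import *
t=rep()
for a in np.arange(1.08,-.01,-.03): print(round(a,2),shift(grip(a)+P0))
```

```text
t 1.093 res 15.14 rad -2.85 F [11.87 -2.62 -9.49] clk 11.05 w 0.035 rad_err_mm 0.20055720623327056
1.08 [-0.27 -0.07  0.15]
1.05 [-0.89 -0.07  0.48]
1.02 [-1.5  -0.07  0.83]
0.99 [-2.11 -0.07  1.19]
0.96 [-2.7  -0.07  1.57]
0.93 [-3.28 -0.07  1.97]
0.9 [-3.85 -0.07  2.39]
0.87 [-4.41 -0.07  2.82]
0.84 [-4.95 -0.07  3.28]
0.81 [-5.48 -0.07  3.74]
0.78 [-5.99 -0.07  4.22]
0.75 [-6.49 -0.07  4.72]
0.72 [-6.98 -0.07  5.23]
0.69 [-7.45 -0.07  5.76]
0.66 [-7.9  -0.06  6.3 ]
0.63 [-8.34 -0.06  6.85]
0.6 [-8.76 -0.06  7.42]
0.57 [-9.16 -0.06  8.  ]
0.54 [-9.55 -0.06  8.59]
0.51 [-9.91 -0.06  9.19]
0.48 [-10.26  -0.06   9.8 ]
0.45 [-10.59  -0.06  10.43]
0.42 [-10.9   -0.06  11.06]
0.39 [-11.2   -0.06  11.7 ]
0.36 [-11.47  -0.06  12.35]
0.33 [-11.72  -0.06  13.01]
0.3 [-11.96  -0.06  13.67]
0.27 [-12.17  -0.06  14.35]
0.24 [-12.37  -0.06  15.02]
0.21 [-12.54  -0.06  15.71]
0.18 [-12.69  -0.06  16.4 ]
0.15 [-12.82  -0.06  17.09]
0.12 [-12.93  -0.06  17.79]
0.09 [-13.02  -0.06  18.49]
0.06 [-13.09  -0.06  19.19]
0.03 [-13.14  -0.06  19.89]
-0.0 [-13.17  -0.06  20.6 ]
```

servo_tool(
  plan=[
    [3,-0.3,0,0.15,0,0,0],
    [3,-0.9,-0.05,0.48,0,0,0],
    [3,-1.5,-0.07,0.83,0,0,0],
    [3,-2.1,-0.07,1.2,0,0,0],
    [3,-2.7,-0.07,1.57,0,0,0],
    [3,-3.3,-0.07,1.97,0,0,0],
    [3,-3.85,-0.07,2.4,0,0,0],
    [3,-4.4,-0.07,2.82,0,0,0],
    [3,-4.95,-0.07,3.28,0,0,0],
    [3,-5.2,-0.07,3.5,0,0,0],
  ],
)

```text
clock: 12.05
position: [0.5602, -0.0703, 0.2445]
tool_rot: [3.141, 0.0, 2.868]
force: [4.0, 3.6, 4.9]
grip_width: 0.0349
finger_force: 48.1
```

Run:
```python
from h import *
t=rep()
for a in np.arange(.81,.50,-.03): print(round(a,2),shift(grip(a)+P0))
```

```text
t 0.8251 res -1.21 rad 5.58 F [4.01 3.57 4.92] clk 12.05 w 0.0349 rad_err_mm -0.9155868440551551
0.81 [-0.32 -0.03  0.17]
0.78 [-0.84 -0.03  0.65]
0.75 [-1.34 -0.03  1.14]
0.72 [-1.83 -0.03  1.66]
0.69 [-2.3  -0.03  2.18]
0.66 [-2.75 -0.03  2.72]
0.63 [-3.19 -0.03  3.27]
0.6 [-3.61 -0.03  3.84]
0.57 [-4.02 -0.03  4.42]
0.54 [-4.4  -0.03  5.01]
0.51 [-4.77 -0.03  5.61]
```

servo_tool(
  plan=[
    [3,-0.3,0,0.2,0,0,0],
    [3,-0.85,0,0.65,0,0,0],
    [3,-1.35,0,1.14,0,0,0],
    [3,-1.85,0,1.65,0,0,0],
    [3,-2.3,0,2.18,0,0,0],
    [3,-2.75,0,2.72,0,0,0],
    [3,-3.2,0,3.27,0,0,0],
    [3,-3.6,0,3.84,0,0,0],
    [3,-4,0,4.42,0,0,0],
    [3,-4.2,0,4.7,0,0,0],
  ],
)

```text
clock: 13.05
position: [0.6002, -0.0819, 0.1971]
tool_rot: [-3.141, -0.0, 2.868]
force: [-2.2, 4.3, 0.2]
grip_width: 0.0349
finger_force: 47.4
```

Run:
```python
from h import *
t=rep()
for a in np.arange(.57,.24,-.03): print(round(a,2),shift(grip(a)+P0))
```

```text
t 0.5555 res -1.93 rad -2.65 F [-2.19  4.33  0.24] clk 13.05 w 0.0349 rad_err_mm -0.5833032654335712
0.57 [ 0.14  0.01 -0.32]
0.54 [-0.25  0.01  0.27]
0.51 [-0.62  0.01  0.87]
0.48 [-0.97  0.01  1.49]
0.45 [-1.3   0.01  2.11]
0.42 [-1.61  0.01  2.74]
0.39 [-1.91  0.01  3.38]
0.36 [-2.18  0.01  4.03]
0.33 [-2.44  0.01  4.69]
0.3 [-2.67  0.01  5.35]
0.27 [-2.89  0.01  6.02]
```

servo_tool(
  plan=[
    [3,-0.25,0,0.3,0,0,0],
    [3,-0.6,0,0.87,0,0,0],
    [3,-0.95,0,1.49,0,0,0],
    [3,-1.3,0,2.11,0,0,0],
    [3,-1.6,0,2.74,0,0,0],
    [3,-1.9,0,3.38,0,0,0],
    [3,-2.15,0,4.03,0,0,0],
    [3,-2.4,0,4.69,0,0,0],
    [3,-2.6,0,5.35,0,0,0],
    [3,-2.7,0,5.6,0,0,0],
  ],
)

```text
clock: 14.05
position: [0.6266, -0.0895, 0.1413]
tool_rot: [-3.141, 0.001, 2.868]
force: [1.8, -2.0, 1.8]
grip_width: 0.0352
finger_force: 48.0
```

Run:
```python
from h import *
t=rep()
for a in np.arange(.3,-.01,-.03): print(round(a,2),shift(grip(a)+P0))
```

```text
t 0.2898 res -1.1 rad 2.7 F [ 1.8  -2.01  1.82] clk 14.05 w 0.0352 rad_err_mm 0.03087073396904061
0.3 [ 0.08  0.03 -0.23]
0.27 [-0.14  0.03  0.44]
0.24 [-0.33  0.03  1.12]
0.21 [-0.5   0.03  1.81]
0.18 [-0.66  0.03  2.49]
0.15 [-0.79  0.03  3.19]
0.12 [-0.9   0.03  3.88]
0.09 [-0.99  0.03  4.58]
0.06 [-1.06  0.03  5.28]
0.03 [-1.11  0.03  5.99]
0.0 [-1.14  0.03  6.69]
```

servo_tool(
  plan=[
    [3,-0.15,0,0.4,0,0,0],
    [3,-0.3,0,1,0,0,0],
    [3,-0.45,0,1.6,0,0,0],
    [3,-0.6,0,2.2,0,0,0],
    [3,-0.73,0,2.8,0,0,0],
    [3,-0.82,0,3.3,0,0,0],
    [3,-0.9,0,3.8,0,0,0],
    [3,-0.96,0,4.2,0,0,0],
    [3,-1.0,0,4.6,0,0,0],
    [3,-1.04,0,5,0,0,0],
  ],
)

```text
clock: 15.05
position: [0.636, -0.0921, 0.0914]
tool_rot: [-3.141, 0.0, 2.868]
force: [2.7, -4.5, 1.3]
grip_width: 0.0353
finger_force: 48.0
```

servo_tool(
  plan=[
    [3,-0.02,0,0.3,0,0,0],
    [3,-0.03,0,0.6,0,0,0],
    [3,-0.05,0,0.85,0,0,0],
    [3,-0.05,0,1.1,0,0,0],
    [3,-0.05,0,1.3,0,0,0],
    [3,-0.05,0,1.3,0,0,0],
  ],
)

```text
clock: 15.65
position: [0.6367, -0.0923, 0.0796]
tool_rot: [3.141, 0.001, 2.868]
force: [-2.4, -2.9, 17.3]
grip_width: 0.0351
finger_force: 50.1
```

Run:
```python
from h import *
t=rep()
for a in (.03,0): print(round(a,2),shift(grip(a)+P0))
```

```text
t 0.0221 res -17.31 rad -1.12 F [-2.38 -2.89 17.28] clk 15.65 w 0.0351 rad_err_mm -0.809887474542581
0.03 [-0.07  0.03 -0.19]
0 [-0.1   0.03  0.52]
```

servo_tool(
  plan=[
    [3,0,0,-0.05,0,0,0],
    [3,0,0,-0.1,0,0,0],
    [3,0,0,-0.1,0,0,0],
  ],
)

```text
clock: 15.95
position: [0.6367, -0.0923, 0.0797]
tool_rot: [-3.141, 0.001, 2.868]
force: [3.0, -5.8, 2.7]
grip_width: 0.0351
finger_force: 48.2
```

Run:
```python
from h import *
t=rep()
s=grab('side','s5.png');cv2.imwrite('pics/s5c.png',cv2.resize(s['frame'][140:300,210:400],(760,600),interpolation=2))
e=np.array([np.cos(YAW),np.sin(YAW),0]);n=np.array([-e[1],e[0],0]);H=np.array([*HX,.09])
# expected bottom free-edge corners when flat / at 0.03 in crop pixels
for a in(0,.03):
    X=[H+.2*(np.cos(a)*e+[0,0,np.sin(a)])+w*n+np.array([0,0,.012]) for w in(-.125,.125)]
    print(a,((proj(s,X)-[210,140])*[4,3.75]).round(0))
```

```text
t 0.0227 res -2.62 rad 4.51 F [ 3.01 -5.76  2.72] clk 15.95 w 0.0351 rad_err_mm -0.7977577436468486
0 [[612. 366.]
 [514. 195.]]
0.03 [[612. 359.]
 [514. 188.]]
```

View pics/s5c.png

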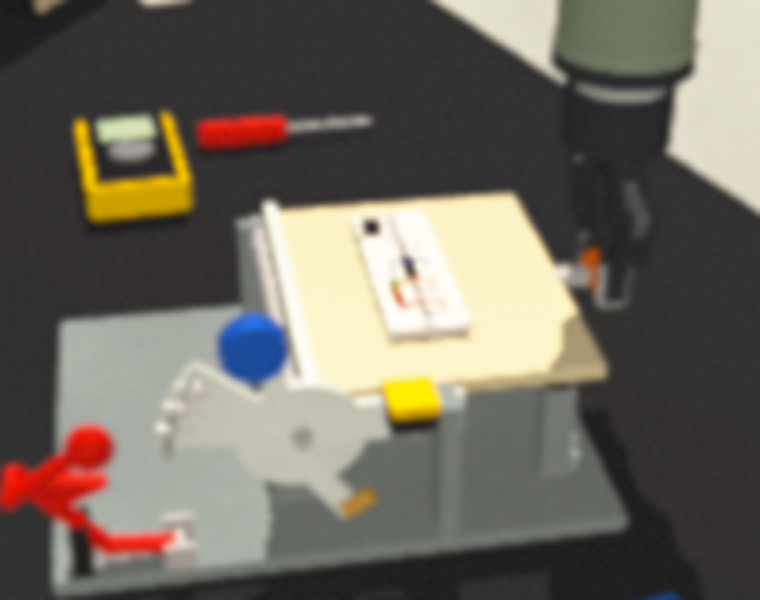

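The board's free-edge corners, about (607,368) and (515,193), match the flat prediction of (612,366) and (514,195). The board is resting on its posts and the pawl is tipped clear, so I'll release.

servo_tool(
  plan=[
    [4,0,0,0,0,0,0],
    [5,0,0,0,0,0,0],
    [6,0,0,0,0,0,0],
    [7,0,0,0,0,0,0],
    [8,0,0,0,0,0,0],
    [8.5,0,0,0,0,0,0],
    [8.5,0,0,0,0,0,0],
    [8.5,0,0,0,0,0,0],
  ],
)

```text
clock: 16.8
position: [0.6364, -0.0919, 0.0798]
tool_rot: [3.142, -0.0, 2.868]
force: [0.1, -0.1, -0.5]
grip_width: 0.0849
finger_force: 0.0
```

servo_tool(
  plan=[
    [8.5,0,0,-0.5,0,0,0],
    [8.5,0,0,-1.5,0,0,0],
    [8.5,0,0,-3,0,0,0],
    [8.5,0,0,-5,0,0,0],
    [8.5,0,0,-8,0,0,0],
    [8.5,0,0,-11,0,0,0],
    [8.5,0,0,-13,0,0,0],
    [8.5,0,0,-14,0,0,0],
    [8.5,0,0,-14,0,0,0],
    [8.5,0,0,-14,0,0,0],
  ],
)

```text
clock: 17.8
position: [0.6361, -0.0917, 0.2193]
tool_rot: [-3.142, -0.001, 2.868]
force: [0.8, -0.3, -0.2]
grip_width: 0.085
finger_force: 0.0
```

Run:
```python
from h import *
s=grab('side','s6.png');print([b for b in blobs(s,5,20,140,60)],proj(s,grip(0)),proj(s,grip(.03)),bot.observe()['force'],bot.observe()['finger_force'])
cv2.imwrite('pics/s6c.png',cv2.resize(s['frame'][140:300,210:400],(760,600),interpolation=2))
```

```text
[([255, 110, 21, 14, 63], [264.2, 115.4]), ([355, 205, 12, 15, 121], [360.9, 212.2])] [[361.07003015 213.11899459]] [[361.16353791 211.02989283]] [ 0.17245838 -0.17251335  0.33293465] 0.0
```

View pics/s6c.png

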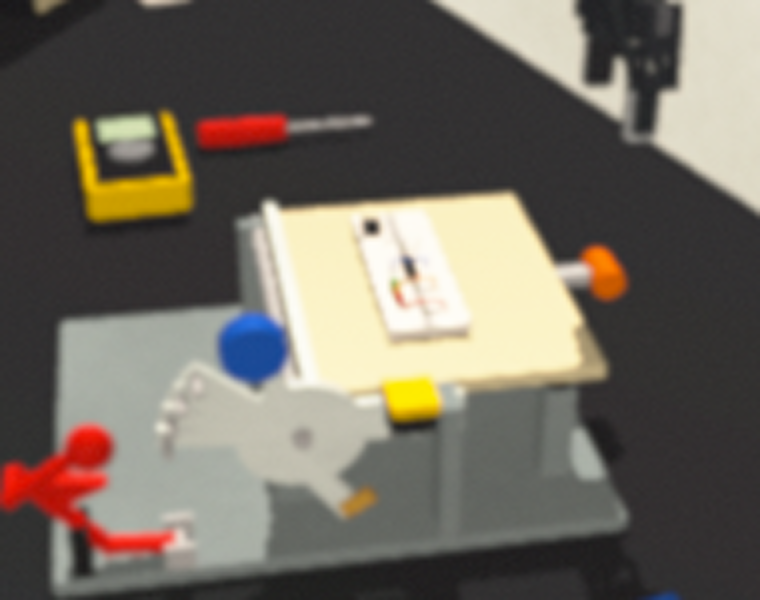

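The board lies flat and released, with the grip at about (603,272) in the crop. The gripper is well above it and nothing else has moved.

```bash
python3 -c "
from workcell import bot
print(bot.job_done())"
```

```text
the job is handed in; nothing more can be done
None
```

The board is flat and released: I pressed it into the top stop at about 15.8 N, which threw the pawl clear, then lowered it in hand and handed the job in at about 18 s; no verdict came back.

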